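Lid the canister and hold the wheel's index pin out

TASK

The stoneware canister on the indexing banding wheel is due its next painted stripe: first press its loose wooden lid down until it sits flush and level on the rim, and only then pull the wheel's spring-loaded index plunger straight up by its knob, as far as it goes. Finish while still holding the knob fully up, so the pin stays clear of its hole and the wheel can be turned. Leave the other things on the bench where they are.

Things in the scene. Friction and masses are not known exactly. Their poses are not given: they have to be found in the camera images.
- stand: banding wheel: aluminium disc 240 mm across, top 50 mm above the bench, on a steel foot fixed to the bench, with a white canister (100 mm across, 80 mm tall) fixed at its centre. Origin on the bench on the wheel's axis, z up; -x points to the index plunger, whose axis is 108 mm out, on a 30 mm wide steel bracket: post 143 to 155 mm out, arm top 70 mm above the bench, 24 mm wide nut up to 80 mm
- canister_rim (a point): centre of the canister's mouth, at the level of the rim, 130 mm above the bench; mouth 88 mm wide. Six small sprung seal pads inside the throat hold the loose lid up
- lid: flat round wooden lid, 102 mm across, 8 mm thick, no knob, tapered plug 82 mm wide and 14 mm deep below; loose, 0.1 to 0.16 kg. Rests nearly level on seal pads, flange about 8 mm above the rim. Origin: centre of the flange's underside, z up; top face 8 mm above it. Seated, the origin is level with the rim. Pushing it home takes roughly 10 to 20 N near its middle; it then stays down
- knob (a point): centre of the plunger's knob: upright black cylinder 26 mm across, 30 mm tall, its centre 107 mm above the bench while the pin is in; moves up with the plunger. Below it a 13 mm stem and 12 mm free height down to the nut. Pinch it from above, in any yaw; the lid's edge is 44 mm from its side, the seated lid's top 138 mm above the bench
- plunger (a joint): how far the plunger is pulled straight up, in m: 0 pin fully in, 0.016 at its stop. The pin enters its hole by 10 mm. The spring pulls back with about 5 N at 0 and 12 N at the stop, so it snaps back if let go
- glaze_jar: small round glaze jar with white cap, 56 mm across, 65 mm tall, loose near the wheel; origin centre of its underside
- bowl: small terracotta bowl, 90 mm across, 40 mm tall, loose near the wheel; origin centre of its underside
- brush: glazing brush about 170 mm long lying near the wheel; origin under its middle
- rib: flat dark wooden shaping rib 110 x 40 x 6 mm lying near the wheel; origin centre of its underside
- mug: glazed blue mug, 80 mm across, 85 mm tall, standing on the left of the bench; origin centre of its underside
- puck: plaster disc, 90 mm across, 30 mm tall, on the right of the bench; origin centre of its underside
Not all that is in view belongs to the job. What is shaped like the lid but blue, pink or purple is not meant.

How it is judged:
By the outcome, as a careful person would: the job done as asked, in the order asked, and still so for the second after the job is handed in, while the arm keeps its last pose, push and grip.
It also fails if it takes over 40 s, if anything falls off the work surface, if the arm or the gripper's body presses on something with over 40 N, if the wrist force passes 120 N, or if a joint passes its speed limit or range.

ROBOT

A 6-joint arm with a two-finger parallel gripper is mounted at the origin on the work surface. World frame = base frame: x ahead of the robot, y to its left, z up, the work surface at z = 0. Lengths are in m, angles in rad, forces in N, time in s.
With the tool pointing down it reaches from about 0.25 to 0.725 m from the base axis. Payload 4 kg.
Tool frame: the origin (TCP) lies midway between the tips of the shut fingers; the grasp point (between the pads) lies 19 mm behind it; z points along the fingers, y is the line along which they close (so a half turn about z gives the same grasp; the last joint's range is limited). The gripper opens to 85 mm and grips with 20 to 120 N. Pads are 22 mm wide; open, the fingers measure 114 mm over their backs; the gripper's body (76 mm by 85 mm) begins 54 mm behind the grasp point. The pads swing forward as they close: fully open they stand 13 mm farther back than shut.
Start: joints at [-1.256, 0.241, 0.005, 1.335, 0, 1.571], TCP at [0.155, -0.475, 0.231] pointing down, gripper open.
Joint ranges: [-2.72, 2.72], [-1.05, 1.87], [-1.09, 1.28], [-1.99, 2.15], [-1.42, 1.44], [-3.14, 3.14]. Speed limits (rad/s): [2.79, 2.79, 3.14, 3.14, 3.14, 3.14].

INTERFACE

Orientations are given as a unit quaternion [x, y, z, w].
In Python, from workcell import bot gives the robot as it stands.
- The arm moves only by the tool play_rows, never from a script. Its argument "moves" is a list of rows, each a list of 3 entries, a list of its own where there are three numbers: the opening, from -1 (shut) to 1 (fully open), then the shift along the tool's x, y, z in cm, then the turn, a rotation vector about the tool's x, y, z in rad. A call has 1 to 12 rows; each row shifts and turns the commanded pose from where the row before left it, along the tool's axes as they then stand; what a row does not reach is not made up. A row lasts 1/12 s, in which the tool goes at most 41.7 mm and 7.16 degrees, less where a joint would pass 70% of its speed; a pose out of reach is approached as far as the arm can. A call is refused whole if a number of a shift passes 4.17 or a number of a turn 0.125, either way. A call with a gripper value outside its range is refused whole. The fingers move at their own pace and stop on an object; the grip force is fixed at half the most. Time passes only in rows, so rows that do not move let the fingers close. It gives the time, the measured TCP pose, the force and the opening at its end, in the units of the state.
- bot.get_obs(): the state, without advancing time (a new reading comes with each control period).
- bot.camera(name): name is "scene" or "top"; returns (picture, depth): 480x640x3 uint8, red, green, blue; 480x640 float32, m along the optical axis (not along the pixel's ray), 0 where there is no reading.
- bot.camera_info(name): a dict with "K" (3x3 intrinsics, pixels), "world_from_camera" (4x4, takes a point from camera to world coordinates). Camera axes: x right, y up, looking along -z (the intrinsics and any distortion apply to the point x, -y, -z); pixel columns grow to the right and rows downward; lengths in m; the calibration is good to about 2 mm. A picture is of the moment at which its call begins. camera_info takes no time and is no camera call.
- bot.job_done(): hands the job in, once; it reports no verdict.
The state is a dict: "clock": time; "joint_pos": joint angles; "joint_vel": joint speeds; "tau": joint torques, N m; "eef_pos": TCP position; "tool_rot": TCP orientation; "ft_force": force on the tool from outside, world axes, zero at the start; "ft_torque": the same for the moment, N m; "grip_width": finger opening in m.
Only numpy, scipy, OpenCV 4.12 (cv2) and the standard library are available. Lean on these libraries where they do the work, as an engineer would, in place of code of your own. Each camera call takes 0.05 s, during which the arm holds its last target. There are 200 camera calls.

## Working session

There is one attempt and no reset: what is moved stays moved. The work goes in short steps, Python scripts to look and compute and a tool call to move; the robot and the scene stay as the last step left them, time stands still between calls to the robot, and variables do not carry over. Pictures are saved under pics/ and viewed, on a budget of 10 in all, crops included, one or two more only if the job needs it, and the job is handed in when it is done.

Besides the shell and the picture viewer there is one more tool, called after "Request:" as name([rows], argument=value, ...), one row to a line, values as JSON. play_rows: Moves the arm, as the interface text tells. Its arguments: {"type":"object","properties":{"moves":{"type":"array"}},"required":["moves"]}

```bash
mkdir -p pics; cat > h.py <<'E'
import numpy as np,cv2
from workcell import bot
def snap(n):
    p,d=bot.camera(n); np.savez(f'pics/{n}.npz',p=p,d=d); return p,d
def world(n,u,v,d):
    i=bot.camera_info(n);K=np.array(i['K']);T=np.array(i['world_from_camera'])
    c=np.array([(u-K[0,2])/K[0,0]*d,-(v-K[1,2])/K[1,1]*d,-d,1.0]);return (T@c)[:3]
def ray(n,u,v,z):
    a=world(n,u,v,0.0);b=world(n,u,v,1.0);return a+(b-a)*(z-a[2])/(b[2]-a[2])
E
python3 - <<'E'
from h import *
for n in('scene','top'):
    p,d=snap(n);cv2.imwrite(f'pics/{n}1.png',p[...,::-1])
    print(bot.camera_info(n))
o=bot.get_obs();print(o)
E
```

```text
{'K': array([[559.57739003,   0.        , 323.27822633],
       [  0.        , 559.57739003, 234.3506223 ],
       [  0.        ,   0.        ,   1.        ]]), 'world_from_camera': array([[-0.11156003, -0.59982283,  0.79231745,  1.81390793],
       [ 0.99359801, -0.08161837,  0.0781117 ,  0.12048251],
       [ 0.01781448,  0.79595918,  0.60508811,  1.03933469],
       [ 0.        ,  0.        ,  0.        ,  1.        ]])}
{'K': array([[489.80366833,   0.        , 313.52470587],
       [  0.        , 489.80366833, 234.23553192],
       [  0.        ,   0.        ,   1.        ]]), 'world_from_camera': array([[ 2.06512259e-02,  9.85059405e-01, -1.70972207e-01,
         3.54033219e-01],
       [-9.99786612e-01,  2.04339032e-02, -3.03096432e-03,
         1.74864322e-03],
       [ 5.07949603e-04,  1.70998316e-01,  9.85271190e-01,
         1.34111208e+00],
       [ 0.00000000e+00,  0.00000000e+00,  0.00000000e+00,
         1.00000000e+00]])}
{'clock': 0.1, 'joint_pos': array([-1.25601998e+00,  2.41335596e-01,  3.88538258e-03,  1.33522278e+00,
       -3.76375714e-07,  1.57084185e+00]), 'joint_vel': array([-0.00147169, -0.00174564,  0.0025196 , -0.00106103,  0.0005168 ,
        0.0001641 ]), 'tau': array([ 5.08806522e-05, -3.73139369e+01,  2.53009647e+01,  1.08829461e-02,
        1.00861254e-05,  2.92870858e-06]), 'eef_pos': array([ 0.1546278 , -0.47489846,  0.2305131 ]), 'tool_rot': array([ 9.87643160e-01,  1.56716651e-01, -1.47280419e-04, -9.26701766e-04]), 'ft_force': array([ 0.11108758,  0.07815833, -0.22992026]), 'ft_torque': array([0.01517575, 0.0683554 , 0.00688191]), 'grip_width': 0.08558157640088558}
```

View pics/scene1.png

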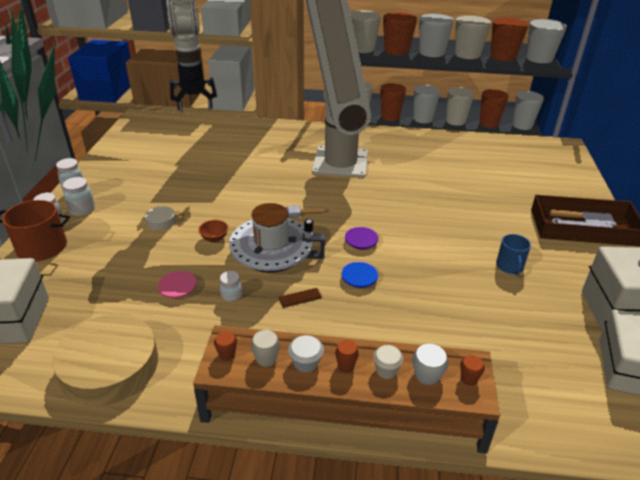

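View pics/top1.png

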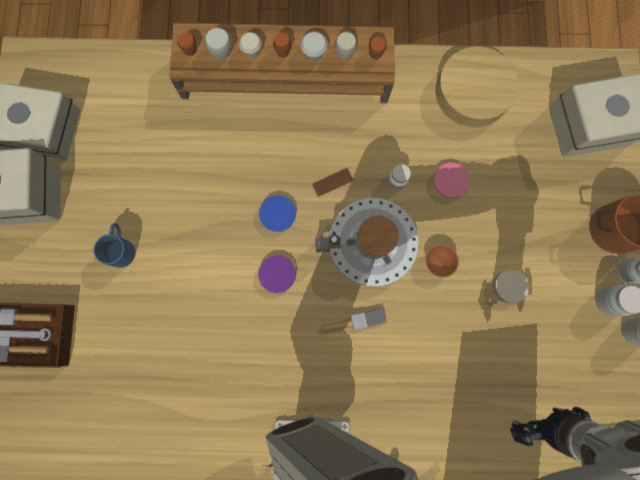

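The top view shows the brown wooden lid on the canister at (378,236) and the plunger knob at about (334,240). The lid-shaped discs at blue (277,213), purple (277,274) and pink (452,180) are excluded by colour, and they lie on the bench. I'll check this in an enlarged crop.

```bash
python3 - <<'E'
from h import *
a=np.load('pics/top.npz');p,d=a['p'],a['d']
c=cv2.resize(p[190:290,310:430],None,fx=6,fy=6,interpolation=cv2.INTER_CUBIC)
cv2.imwrite('pics/crop1.png',c[...,::-1])
# lid: brown pixels high up
v,u=np.mgrid[0:480,0:640]
i=bot.camera_info('top');K=i['K'];T=i['world_from_camera']
P=np.stack([(u-K[0,2])/K[0,0]*d,-(v-K[1,2])/K[1,1]*d,-d,np.ones_like(d)],-1)@T.T
s=np.zeros_like(d,bool);s[190:290,310:430]=1
m=s&(P[...,2]>.125)&(u>350);q=P[m][:,:3]
print('lid',m.sum(),q.mean(0),q.min(0),q.max(0));A=np.c_[q[:,:2]-q[:,:2].mean(0),np.ones(len(q))]
print(np.linalg.lstsq(A,q[:,2],rcond=None)[0])
(cx,cy),r=cv2.minEnclosingCircle(np.argwhere(m)[:,::-1].astype(np.float32));print(cx,cy,r,ray('top',cx,cy,.146))
m=s&(P[...,2]>.105)&(u<350);q=P[m][:,:3];print('knob',m.sum(),q.mean(0),q.min(0),q.max(0),np.argwhere(m).mean(0)[::-1])
m=s&(abs(P[...,2]-.05)<.006);(cx,cy),r=cv2.minEnclosingCircle(np.argwhere(m)[:,::-1].astype(np.float32));print('disc',cx,cy,r,ray('top',cx,cy,.05))
E
```

```text
lid 1345 [ 0.5558216  -0.14947716  0.1770679 ] [ 0.35403322 -0.20418434  0.12536781] [0.61245848 0.00174864 1.34111208]
[-2.72761952  1.98435032  0.1770679 ]
387.0 235.5 55.056888580322266 [ 0.56201466 -0.17649237  0.146     ]
knob 100 [ 0.52323891 -0.03878541  0.30392509] [ 0.35403322 -0.05907563  0.10537158] [0.56495508 0.00174864 1.34111208] [333.71 238.37]
disc 366.2478942871094 242.89295959472656 51.395626068115234 [ 0.55756141 -0.1353645   0.05      ]
```

View pics/crop1.png

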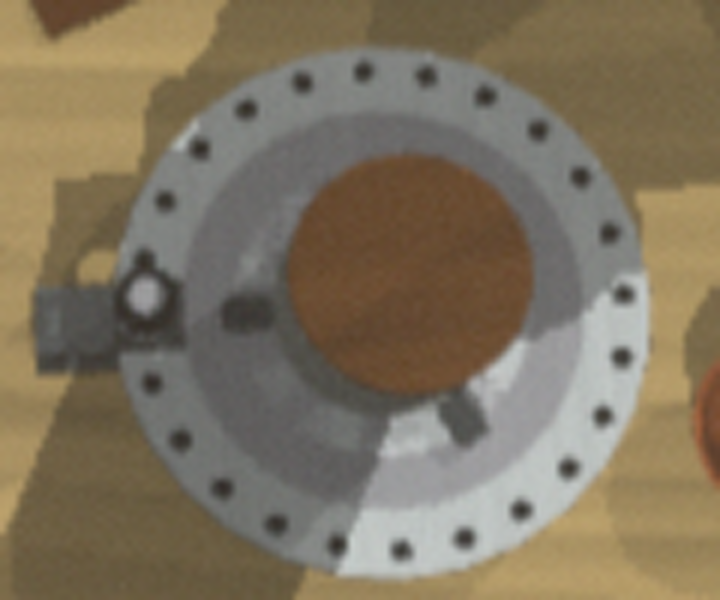

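The crop confirms the wooden lid, centred at crop (410,274) → pixel (377.9,235.3). The disc centre is at (374,242) and the knob's top is at crop (146,297) → (333.9,239.1). Next I'll turn these into world positions.

```bash
python3 - <<'E'
from h import *
a=np.load('pics/top.npz');p,d=a['p'],a['d']
i=bot.camera_info('top');K=i['K'];T=i['world_from_camera']
v,u=np.mgrid[0:480,0:640]
P=np.stack([(u-K[0,2])/K[0,0]*d,-(v-K[1,2])/K[1,1]*d,-d,np.ones_like(d)],-1)@T.T
m=(d>0)&(abs(u-378)<22)&(abs(v-236)<22)&(P[...,2]>.13);q=P[m][:,:3]
print(m.sum(),q.mean(0),np.linalg.lstsq(np.c_[q[:,:2]-q[:,:2].mean(0),np.ones(len(q))],q[:,2],rcond=None)[0])
print('lid',ray('top',377.9,235.3,.146),'disc',ray('top',373.6,241.6,.05),'knob',ray('top',333.9,239.0,.122))
m=(d>0)&(abs(u-334)<4)&(abs(v-239)<4);print(P[m][:,2].round(3))
# scene crop
b=np.load('pics/scene.npz')['p'][180:290,210:350]
cv2.imwrite('pics/crop2.png',cv2.resize(b,None,fx=5,fy=5,interpolation=cv2.INTER_CUBIC)[...,::-1])
from scipy.spatial.transform import Rotation as R
print(R.from_quat(bot.get_obs()['tool_rot']).as_matrix())
E
```

```text
1299 [ 0.5616025  -0.15389468  0.14519219] [-0.01417412 -0.00967369  0.14519219]
lid [ 0.56204989 -0.15396919  0.146     ] disc [ 0.56145999 -0.15497328  0.05      ] knob [ 0.55445616 -0.04612803  0.122     ]
[0.121 0.127 0.119 0.125 0.123 0.119 0.121 0.118 0.125 0.124 0.12  0.122
 0.125 0.122 0.123 0.124 0.12  0.122 0.124 0.12  0.122 0.117 0.12  0.124
 0.123 0.121 0.119 0.125 0.118 0.122 0.124 0.119 0.123 0.122 0.12  0.123
 0.126 0.125 0.121 0.123 0.12  0.12  0.121 0.118 0.122 0.121 0.12  0.125]
[[ 9.50879739e-01  3.09559983e-01 -5.81380191e-04]
 [ 3.09560529e-01 -9.50878065e-01  1.78433873e-03]
 [-4.61803195e-07 -1.87666391e-03 -9.99998239e-01]]
```

View pics/crop2.png

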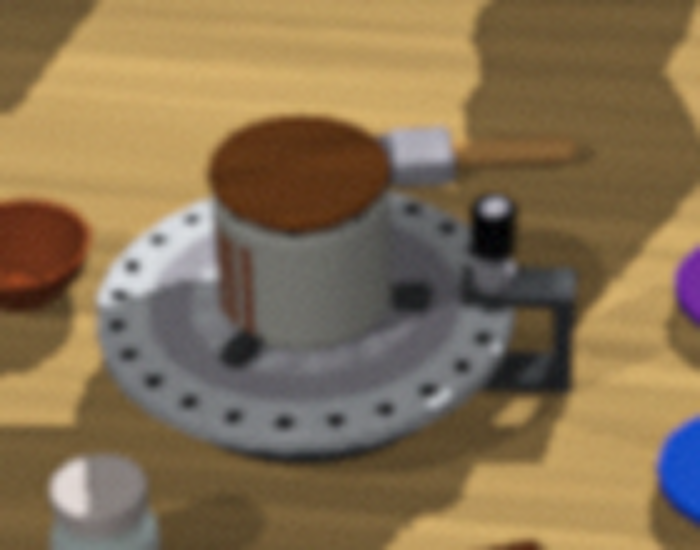

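The canister axis is at about (0.5617,-0.1545) and the knob at (0.5545,-0.046). That is 108 mm apart, which matches the description. I'll move over the lid with the fingers shut.

Request:
play_rows([
  [-1,[3.4,-1.25,0],[0,0,0]],
  [-1,[3.4,-1.25,0],[0,0,0]],
  [-1,[3.4,-1.25,0],[0,0,0]],
  [-1,[3.4,-1.25,0],[0,0,0]],
  [-1,[3.4,-1.25,0],[0,0,0]],
  [-1,[3.4,-1.25,0],[0,0,0]],
  [-1,[3.4,-1.25,0],[0,0,0]],
  [-1,[3.4,-1.25,0],[0,0,0]],
  [-1,[3.4,-1.25,0],[0,0,0]],
  [-1,[3.4,-1.25,0],[0,0,0]],
  [-1,[3.4,-1.25,0],[0,0,0]],
  [-1,[3.4,-1.25,0],[0,0,0]],
])

```text
clock: 1.1
eef_pos: [0.4972, -0.205, 0.2308]
tool_rot: [0.988, 0.157, -0.0, -0.0]
ft_force: [0.0, -1.0, 0.2]
grip_width: 0.0001
```

Request:
play_rows([
  [-1,[3.9,-1.45,0],[0,0,0]],
  [-1,[3.9,-1.45,0],[0,0,0]],
  [-1,[0,0,0.5],[0,0,-0.12]],
  [-1,[0,0,0.5],[0,0,-0.12]],
  [-1,[0,0,0.5],[0,0,-0.12]],
  [-1,[0,0,0.5],[0,0,-0.12]],
  [-1,[0,0,0.5],[0,0,-0.12]],
  [-1,[0,0,0.5],[0,0,-0.12]],
  [-1,[0,0,0.5],[0,0,-0.12]],
  [-1,[0,0,0.5],[0,0,-0.12]],
  [-1,[0,0,0.5],[0,0,-0.12]],
  [-1,[0,0,0.5],[0,0,-0.12]],
])

```text
clock: 2.1
eef_pos: [0.5611, -0.1546, 0.1804]
tool_rot: [0.725, 0.689, -0.0, -0.001]
ft_force: [-0.3, 0.8, -1.1]
grip_width: 0.0
```

```bash
python3 - <<'E'
from h import *
from scipy.spatial.transform import Rotation as R
o=bot.get_obs();print(o['clock'],o['eef_pos'],o['joint_pos'],o['ft_force'],o['grip_width'])
M=R.from_quat(o['tool_rot']).as_matrix();print(M.round(4))
print(100*M.T@(np.array([.5617,-.1545,.146])-o['eef_pos']))
E
```

```text
2.1 [ 0.56110662 -0.15463723  0.18037633] [-2.68912458e-01  4.29009539e-01  1.39633312e-01  1.28285762e+00
 -1.00910504e-05  1.35194923e+00] [-0.27393991  0.76979686 -1.0662382 ] 4.516315183269886e-05
[[ 5.000e-02  9.987e-01 -1.400e-03]
 [ 9.987e-01 -5.000e-02  4.000e-04]
 [ 3.000e-04 -1.400e-03 -1.000e+00]]
[0.01563634 0.06340776 3.43755226]
```

Centred. Now I'll lower onto the lid and press in small steps.

Request:
play_rows([
  [-1,[0,0.06,1.0],[0,0,0]],
  [-1,[0,0,1.0],[0,0,0]],
  [-1,[0,0,0.8],[0,0,0]],
  [-1,[0,0,0.3],[0,0,0]],
  [-1,[0,0,0.2],[0,0,0]],
  [-1,[0,0,0.1],[0,0,0]],
  [-1,[0,0,0.1],[0,0,0]],
  [-1,[0,0,0.1],[0,0,0]],
  [-1,[0,0,0],[0,0,0]],
])

```text
clock: 2.85
eef_pos: [0.5625, -0.1549, 0.1461]
tool_rot: [0.727, 0.687, 0.0, 0.001]
ft_force: [-1.1, -0.7, 1.9]
grip_width: -0.0
```

Request:
play_rows([
  [-1,[0,0,0.1],[0,0,0]],
  [-1,[0,0,0.1],[0,0,0]],
  [-1,[0,0,0.1],[0,0,0]],
  [-1,[0,0,0.1],[0,0,0]],
  [-1,[0,0,0],[0,0,0]],
])

```text
clock: 3.27
eef_pos: [0.5634, -0.1552, 0.1439]
tool_rot: [0.727, 0.687, 0.001, 0.002]
ft_force: [-1.8, -0.0, 8.7]
grip_width: 0.0003
```

Request:
play_rows([
  [-1,[0,0,0.1],[0,0,0]],
  [-1,[0,0,0.1],[0,0,0]],
  [-1,[0,0,0.1],[0,0,0]],
  [-1,[0,0,0],[0,0,0]],
])

```text
clock: 3.6
eef_pos: [0.5634, -0.1549, 0.1398]
tool_rot: [0.727, 0.687, 0.001, 0.002]
ft_force: [1.2, -0.3, 3.3]
grip_width: -0.0001
```

Request:
play_rows([
  [-1,[0,0,0.1],[0,0,0]],
  [-1,[0,0,0.1],[0,0,0]],
  [-1,[0,0,0.1],[0,0,0]],
  [-1,[0,0,0],[0,0,0]],
])

```text
clock: 3.93
eef_pos: [0.5633, -0.155, 0.138]
tool_rot: [0.727, 0.687, 0.001, 0.002]
ft_force: [-2.1, 1.3, 13.6]
grip_width: -0.0
```

Request:
play_rows([
  [-1,[0,0,0.1],[0,0,0]],
  [-1,[0,0,0.1],[0,0,0]],
  [-1,[0,0,0],[0,0,0]],
])

```text
clock: 4.18
eef_pos: [0.5634, -0.155, 0.138]
tool_rot: [0.727, 0.687, 0.002, 0.002]
ft_force: [-4.7, 1.7, 23.0]
grip_width: -0.0001
```

The lid stopped hard at 0.138, the seated level, with 23 N on it. I'll lift, move sideways over the knob with the fingers open, and check the lid.

Request:
play_rows([
  [-1,[0,0,-0.6],[0,0,0]],
  [-1,[0,0,-1.5],[0,0,0]],
  [-1,[0,0,-2.0],[0,0,0]],
  [-1,[0,0,-2.5],[0,0,0]],
  [1,[3,0,0],[0,0,0]],
  [1,[3,0,0],[0,0,0]],
  [1,[3,0,0],[0,0,0]],
  [1,[1.7,-1.2,0],[0,0,0]],
  [1,[0,0,0],[0,0,0]],
  [1,[0,0,0],[0,0,0]],
])

```text
clock: 5.02
eef_pos: [0.5553, -0.0463, 0.1986]
tool_rot: [0.726, 0.688, -0.001, -0.001]
ft_force: [0.1, -1.2, -0.4]
grip_width: 0.0718
```

```bash
python3 - <<'E'
from h import *
from scipy.spatial.transform import Rotation as R
o=bot.get_obs();print(o['clock'],o['eef_pos'],o['ft_force'],o['grip_width'])
M=R.from_quat(o['tool_rot']).as_matrix();print(M.round(3))
print(100*M.T@(np.array([.5545,-.0461,.088])-o['eef_pos']))
p,d=snap('top');p2,_=snap('scene')
i=bot.camera_info('top');K=i['K'];T=i['world_from_camera']
v,u=np.mgrid[0:480,0:640]
P=np.stack([(u-K[0,2])/K[0,0]*d,-(v-K[1,2])/K[1,1]*d,-d,np.ones_like(d)],-1)@T.T
m=(d>0)&(np.hypot(P[...,0]-.5617,P[...,1]+.1545)<.048)&(P[...,2]>.12)&(P[...,2]<.155);q=P[m][:,:3]
print(m.sum(),q.mean(0),np.linalg.lstsq(np.c_[q[:,:2]-q[:,:2].mean(0),np.ones(len(q))],q[:,2],rcond=None)[0])
cat=np.hstack([cv2.resize(x,(400,500),interpolation=cv2.INTER_CUBIC) for x in(p[185:295,310:398],p2[160:270,235:323])])
cv2.imwrite('pics/c3.png',cat[...,::-1])
E
```

```text
5.0167 [ 0.55534772 -0.04634475  0.19862713] [ 0.10406114 -1.22885213 -0.35216218] 0.07178081020346005
[[ 0.054  0.999 -0.002]
 [ 0.999 -0.054 -0.   ]
 [-0.    -0.002 -1.   ]]
[ 0.02440679 -0.06610225 11.06284032]
674 [ 0.56110849 -0.171076    0.13715129] [-0.00266865 -0.00174593  0.13715129]
```

View pics/c3.png

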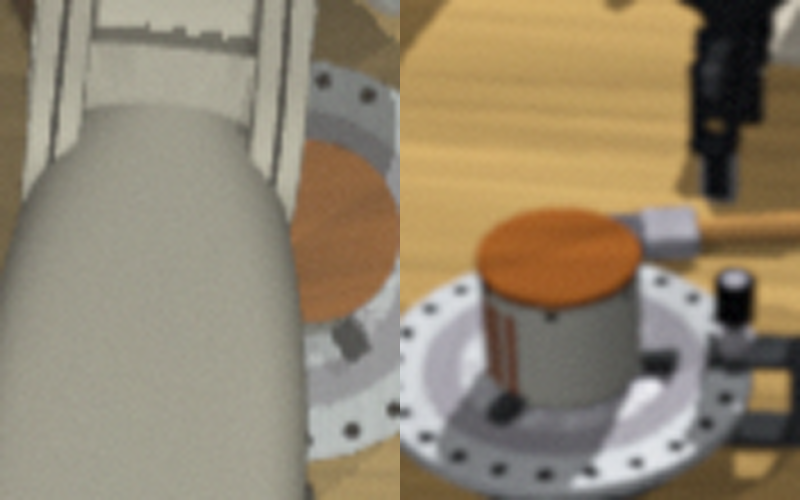

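The left half shows the lid partly hidden behind the arm. The right half shows it flush on the rim. The depth fit gives its top at 0.137 m with 0.3% tilt, so it is seated and level. The open gripper is straight above the knob. Now I'll descend.

Request:
play_rows([
  [1,[0,-0.07,2],[0,0,0]],
  [1,[0,0,2],[0,0,0]],
  [1,[0,0,2],[0,0,0]],
  [1,[0,0,2],[0,0,0]],
  [1,[0,0,1.5],[0,0,0]],
  [1,[0,0,1.0],[0,0,0]],
  [1,[0,0,0.5],[0,0,0]],
  [1,[0,0,0],[0,0,0]],
])

```text
clock: 5.78
eef_pos: [0.5548, -0.0479, 0.0881]
tool_rot: [0.727, 0.687, -0.001, -0.001]
ft_force: [0.4, 0.4, 0.5]
grip_width: 0.0851
```

Request:
play_rows([
  [-1,[0,0,0],[0,0,0]],
  [-1,[0,0,0],[0,0,0]],
  [-1,[0,0,0],[0,0,0]],
  [-1,[0,0,0],[0,0,0]],
  [-1,[0,0,0],[0,0,0]],
  [-1,[0,0,0],[0,0,0]],
  [-1,[0,0,0],[0,0,0]],
  [-1,[0,0,0],[0,0,0]],
])

```text
clock: 6.45
eef_pos: [0.5547, -0.0472, 0.0903]
tool_rot: [0.727, 0.687, -0.0, -0.0]
ft_force: [-3.3, 0.3, 5.8]
grip_width: 0.0244
```

The grip closed at about 25 mm, on the knob. I'll pull up in small steps.

Request:
play_rows([
  [-1,[0,0,-0.2],[0,0,0]],
  [-1,[0,0,-0.2],[0,0,0]],
  [-1,[0,0,-0.2],[0,0,0]],
  [-1,[0,0,-0.2],[0,0,0]],
  [-1,[0,0,-0.2],[0,0,0]],
  [-1,[0,0,0],[0,0,0]],
])

```text
clock: 6.95
eef_pos: [0.5546, -0.0471, 0.0987]
tool_rot: [0.727, 0.687, -0.001, -0.001]
ft_force: [-1.0, -0.3, -10.1]
grip_width: 0.0244
```

Request:
play_rows([
  [-1,[0,0,-0.2],[0,0,0]],
  [-1,[0,0,-0.2],[0,0,0]],
  [-1,[0,0,-0.2],[0,0,0]],
  [-1,[0,0,-0.1],[0,0,0]],
  [-1,[0,0,0],[0,0,0]],
])

```text
clock: 7.37
eef_pos: [0.5546, -0.0471, 0.1059]
tool_rot: [0.727, 0.687, -0.001, -0.001]
ft_force: [-1.6, 0.7, -12.5]
grip_width: 0.0242
```

Request:
play_rows([
  [-1,[0,0,-0.1],[0,0,0]],
  [-1,[0,0,-0.1],[0,0,0]],
  [-1,[0,0,0],[0,0,0]],
  [-1,[0,0,0],[0,0,0]],
])

```text
clock: 7.7
eef_pos: [0.5545, -0.0471, 0.1066]
tool_rot: [0.727, 0.687, -0.001, -0.001]
ft_force: [2.5, -0.1, -25.7]
grip_width: 0.0243
```

Request:
play_rows([
  [-1,[0,0,-0.1],[0,0,0]],
  [-1,[0,0,-0.05],[0,0,0]],
  [-1,[0,0,0],[0,0,0]],
  [-1,[0,0,0],[0,0,0]],
])

```text
clock: 8.03
eef_pos: [0.5545, -0.0472, 0.1067]
tool_rot: [0.727, 0.687, -0.001, -0.001]
ft_force: [4.9, -0.4, -33.9]
grip_width: 0.0243
```

It is on the stop: 16.4 mm of travel, and the force rises with no further motion. I'll ease the pull slightly, hold, and verify.

Request:
play_rows([
  [-1,[0,0,0.15],[0,0,0]],
  [-1,[0,0,0],[0,0,0]],
  [-1,[0,0,0],[0,0,0]],
  [-1,[0,0,0],[0,0,0]],
  [-1,[0,0,0],[0,0,0]],
  [-1,[0,0,0],[0,0,0]],
  [-1,[0,0,0],[0,0,0]],
  [-1,[0,0,0],[0,0,0]],
  [-1,[0,0,0],[0,0,0]],
  [-1,[0,0,0],[0,0,0]],
  [-1,[0,0,0],[0,0,0]],
  [-1,[0,0,0],[0,0,0]],
])

```text
clock: 9.03
eef_pos: [0.5546, -0.0471, 0.1066]
tool_rot: [0.727, 0.687, -0.001, -0.001]
ft_force: [3.5, -0.6, -28.4]
grip_width: 0.0248
```

```bash
python3 - <<'E'
from h import *
p,_=snap('scene');cv2.imwrite('pics/c4.png',cv2.resize(p[150:290,210:350],(700,600),interpolation=cv2.INTER_CUBIC)[...,::-1])
o=bot.get_obs();print(o['clock'],o['eef_pos'],o['ft_force'],o['grip_width'])
E
```

```text
9.0833 [ 0.55455905 -0.04714723  0.10660475] [  3.4630936    0.05772631 -28.82431739] 0.02415484249361872
```

View pics/c4.png

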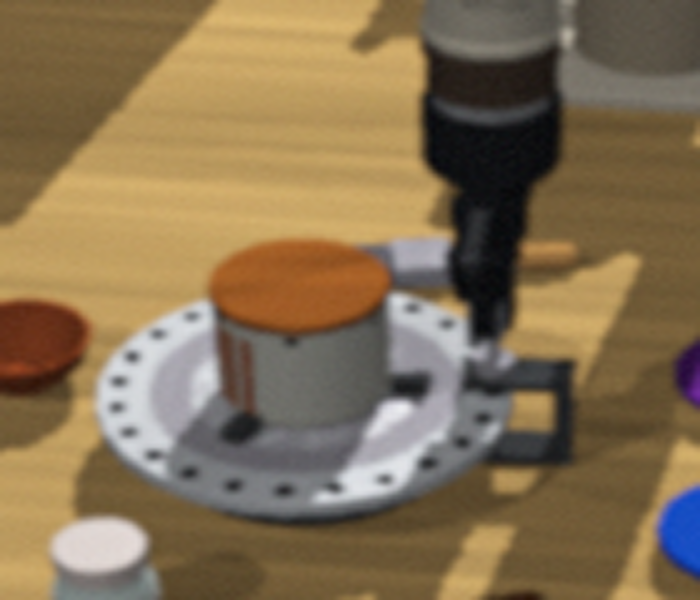

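The lid at crop (300,285) is flush, and the gripper holds the knob up at (490,320). Nothing else has moved. The pose held steady for a second, so I'm handing in.

```bash
python3 -c "
from workcell import bot
print(bot.job_done());o=bot.get_obs();print(o['clock'],o['eef_pos'],o['ft_force'],o['grip_width'])"
```

```text
the job is handed in; nothing more can be done
None
the job is handed in; nothing more can be done
```

The job is handed in: I pressed the lid home first, then pulled the index plunger up to its stop, and the arm is still holding the knob there.

- **Lid:** it stopped hard at a top height of 138 mm under 23 N. Depth afterwards put the top at 137 mm with about 0.3% tilt, though that fit covers only the part of the lid the arm left in view.
- **Plunger:** the tool rose 16.4 mm from where it gripped, and then the force climbed with no further motion. I eased the pull to about 28 N, and it held steady for a second before hand-in (about 9 s on the clock).
- **Small mismatches:** the grip reads about 24–25 mm on a 26 mm knob. Closing the fingers also raised the tool about 2 mm against the knob.
- **Other things on the bench:** I saw nothing shifted in the last picture. It covers only the area around the wheel, so the mug, the puck and most of the rib are not in it.

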